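# Hand-start the press screw in its threaded boss

## Robot

A 6-joint arm with a two-finger parallel gripper is mounted at the origin on the work surface. World frame = base frame: x ahead of the robot, y to its left, z up, the work surface at z = 0. Lengths are in mm, angles in rad, forces in N, time in s.
With the tool pointing down it reaches from about 350 to 975 mm from the base axis. Payload 4.9 kg.
Tool frame: the origin (TCP) lies on the centre line of the jaws, within the pads' length; the fingertips stand arm.tcp_to_tips ahead of it and the grasp point (between the pads) is the TCP (arm.tcp_to_tips is the distance from the TCP to the fingertips, in mm); z points along the fingers, y is the direction in which the jaws open and shut (so a half turn about z gives the same grasp; the last joint's range is limited). The gripper opens to 85 mm and grips with 20 to 120 N. Pads are 22 mm wide; open, the fingers measure 114 mm over their backs; the gripper's body (76 mm by 85 mm) begins 54 mm behind the grasp point. The pads swing forward as they close: fully open they stand 13 mm farther back than shut.
Start: joints at [-1.462, 0.053, 1.613, -0, 1.476, -0.119], TCP at [141.143, -608.835, 250.304] pointing down, gripper open.
Joint ranges: [-3.01, 3.01], [-1.01, 2.22], [0.06, 2.58], [-1.02, 4.17], [0.09, 2.62], [-3.14, 3.14]. Speed limits (rad/s): [2.57, 2.57, 3.14, 3.14, 3.14, 3.14].

## Interface

Orientations are given as a rotation vector (axis times angle).
In Python, from rig import arm gives the robot as it stands.
- The arm moves only by the tool jog_arm, never from a script. Its argument "targets" is a list that holds one entry, the list of rows, each a list of 7 numbers: the shift along the world's x, y, z in m, then the turn, a rotation vector about the world's x, y, z in degrees, then the finger opening in m, from 0 to 0.0854. In form: [[[tx, ty, tz, wx, wy, wz, jaw], ...]]. A call has exactly 5 rows; each row shifts and turns the commanded pose from where the row before left it; what a row does not reach is not made up. A row lasts 1/12 s, in which the tool goes at most 41.7 mm and 7.16 degrees, less where a joint would pass 70% of its speed; a pose out of reach is approached as far as the arm can. A call with a gripper value outside its range is refused whole. The fingers move at their own pace and stop on an object; the grip force is fixed at half the most. Time passes only in rows, so rows that do not move let the fingers close, or fill a call up. It gives the time, the measured TCP pose, the force and the opening at its end, in the units of the state.
- arm.get_state(): the state, without advancing time (a new reading comes with each control period).
- arm.capture(name): name is "scene" or "side" or "wrist"; returns a dict with "frame" (480x640x3 uint8, blue, green, red), "K" (3x3 intrinsics, pixels), "k1" (the pictures are not rectified: a ray, as slopes to the right and down, at radius r is drawn at 1 + k1 r^2 times it, then the intrinsics apply), "R" (3x3) and "t" (3): a world point X has camera coordinates R X + t. Camera axes: x right, y down, z forward; pixel columns grow to the right and rows downward; lengths in mm; the calibration is good to about 2 mm. A picture is of the moment at which its call begins. There is no depth.
- arm.job_done(): hands the job in, once; it reports no verdict.
Trained networks look in a picture, given as the dict that the camera call returned (one of the last four; its "shot" number tells which), for a name from the list of things; names that differ only in an ending like _2 or _b are one class to them, and where a whole thing is asked for, a point or a joint stands for the part that bears it (a point fixed in the world has none). Each returns a list of dicts, best first, with "confidence" (0 to 1); they miss things now and then, are a little off and sometimes report something else, mostly with a low value. They report only what shows in the picture. A call takes as long as a camera call.
- arm.look_for(picture, label): "point" ([x, y, z] in mm, in world coordinates, good to about 4 mm: the middle of the surface that is visible of it).
The state is a dict: "clock": time; "qpos": joint angles; "dq": joint speeds; "joint_efforts": joint torques, N m; "eef_pos": TCP position; "ee_rot": TCP orientation; "force": force on the tool from outside, world axes, zero at the start; "moment": the same for the moment, N m; "grip_width": finger opening in mm.
Only numpy, scipy, OpenCV 4.12 (cv2) and the standard library are available. Lean on these libraries where they do the work, as an engineer would, in place of code of your own. Each camera call takes 0.05 s, during which the arm holds its last target. There are 200 camera calls.

## Task

The yellow-winged press screw stands loose on the first thread of the boss in the jig. Start it without crossing the thread: turn it backward (anticlockwise from above) until you feel it drop off the thread start, then screw it forward one full turn from there, and finish still gripping its wing, holding it still. Do not disturb the other things on the bench.

Things in the scene. Friction and masses are not known exactly. Their poses are not given: they have to be found in the camera images.
- screw_grip (a point): centre of the yellow flat wing on top of the press screw: an upright wing 60 mm long (this point's x axis), 12 mm thick (its y axis), 32 mm high (16 mm above and below this point), on a 38 mm round collar. The screw turns about the vertical line through this point with under 0.1 N m. Fingers that squeeze the wing carry the screw: it cannot drop until they ease off
- boss_top (a point): centre of the top face of the fixed threaded boss, on the screw's axis, 80 mm above the bench: a 58 mm round boss on a dark yoke block (75 x 170 mm, top 46 mm above the bench) in a blue jig (plate 150 x 280 mm), with a closed toggle clamp with red handle at each end (this point's +y and -y), all below 85 mm
- turn (a joint): turn of the screw, rad, unbounded; grows as it is screwed in (forward, clockwise from above, a right-hand thread). Its value at the thread start is not told. Turned backward the screw climbs 8 mm per turn, then drops about 8 mm at the thread start, which lies less than half a turn back from where the screw begins
- rise (a joint): height of the screw, m, up is positive; screwed forward it sinks 0.008 per full turn, with about 1 mm of vertical play. It moves freely up and down and only its own weight pushes it down
- screw: the whole press screw (steel with yellow wing, about 0.6 kg), upright in the boss; its origin lies on its axis 126 mm below the wing's centre, x along the wing
- spray_can: spray can, 62 mm across, 190 mm tall, standing; origin under its centre
- screwdriver: orange-handled screwdriver lying on the bench, 200 mm long; origin under its middle
- hammer: hammer with wooden handle lying on the bench, 260 mm long; origin under its middle
- spanner: steel spanner lying on the bench, 180 mm long; origin under its middle
- roll: pale blue paper roll standing on end, 150 mm across, 160 mm tall; origin under its centre
- drill_bit: drill bit lying on the bench, 125 mm long, 12 mm across; origin under its middle
- big_nut: loose brass nut, 28 mm across, 12 mm high, lying on the jig's base plate; origin under its centre
- ball_joint: old car ball joint standing on its flat face, 48 mm across, 60 mm high; origin under its centre

How it is judged:
By the outcome, as a careful person would: the job done as asked, in the order asked, and still so for the second after the job is handed in, while the arm keeps its last pose, push and grip.
It also fails if it takes over 72 s, if anything falls off the work surface, if the arm or the gripper's body presses on something with over 40 N, if the wrist force passes 120 N, or if a joint passes its speed limit or range.

## Working session

There is one attempt and no reset: what is moved stays moved. The work goes in short steps, Python scripts to look and compute and a tool call to move; the robot and the scene stay as the last step left them, time stands still between calls to the robot, and variables do not carry over. Pictures are saved under pics/ and viewed, about 8 in all and at most 12, crops included, and the job is handed in when it is done.

Besides the shell and the picture viewer there is one more tool, called after "Call:" as name(argument=value, ...) on one line, values as JSON. jog_arm: Moves the arm, as the interface text tells. Its arguments: {"type":"object","properties":{"targets":{"type":"array"}},"required":["targets"]}

```bash
ls; mkdir -p pics; python3 - <<'E'
from rig import arm
import cv2
print(arm.get_state(), arm.tcp_to_tips)
for n in ("scene","side"):
    p=arm.capture(n); cv2.imwrite(f"pics/{n}0.png",p["frame"])
    print(n,p["K"],p["k1"],p["R"],p["t"])
    for l in ("screw_grip","boss_top","screw","spray_can","roll"):
        print(l,[(d["confidence"],d["point"]) for d in arm.look_for(p,l)][:2])
E
```

```text
pics
{'clock': 0.0, 'qpos': array([-1.46200373e+00,  5.33485943e-02,  1.61431487e+00, -7.08552628e-06,
        1.47601748e+00, -1.18998695e-01]), 'dq': array([-0.00023885, -0.00227576, -0.00041309,  0.00157367,  0.00016647,
       -0.00171869]), 'joint_efforts': array([-5.30965135e-04, -3.93682408e+01, -3.70183682e+01, -3.72014401e-04,
        7.00846067e-03, -2.20288956e-05]), 'eef_pos': array([ 141.07555767, -608.25651993,  249.05565033]), 'ee_rot': array([-3.11916307e+00, -3.56804339e-01, -5.65683957e-06]), 'force': array([ 1.1620026 , -0.13334798, -0.47792038]), 'moment': array([-0.0073411 ,  0.03720832,  0.01788948]), 'grip_width': 85.47894483119505} 19.0
scene [[490.29579293   0.         323.48974871]
 [  0.         490.29579293 230.65743022]
 [  0.           0.           1.        ]] -0.10704939273999386 [[ 2.72098121e-01  9.62269509e-01 -6.95530780e-05]
 [ 5.90215132e-01 -1.66950485e-01 -7.89793412e-01]
 [-7.60005730e-01  2.14860252e-01 -6.13372939e-01]] [ -94.00304033 -242.8020308  1650.43167102]
screw_grip [(0.91, [589.6, 70.4, 116.2])]
boss_top [(0.9, [595.8, 54.3, 30.4])]
screw [(0.9, [582.0, 69.9, 124.6])]
spray_can [(0.73, [685.5, -396.0, 128.6])]
roll [(0.65, [438.3, -480.4, 127.9])]
side [[456.66434293   0.         325.05821262]
 [  0.         456.66434293 238.86920654]
 [  0.           0.           1.        ]] -0.12088734507093997 [[-0.89013188 -0.45551813 -0.01297931]
 [-0.27523936  0.56011118 -0.781357  ]
 [ 0.36319213 -0.69193836 -0.62394934]] [ 432.89785482  260.99125559 1046.22118008]
screw_grip [(0.79, [562.5, 82.9, 116.7])]
boss_top [(0.86, [553.5, 97.8, 29.7])]
screw [(0.8, [563.6, 81.3, 119.3])]
spray_can [(0.82, [650.1, -372.6, 111.7])]
roll [(0.86, [384.3, -422.1, 121.5])]
```

View pics/scene0.png

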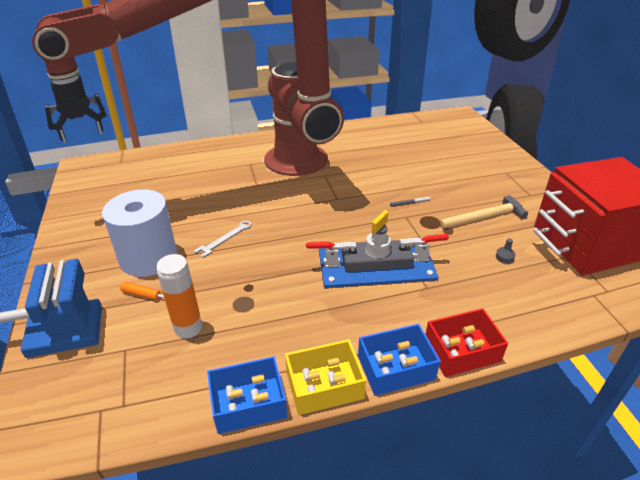

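View pics/side0.png

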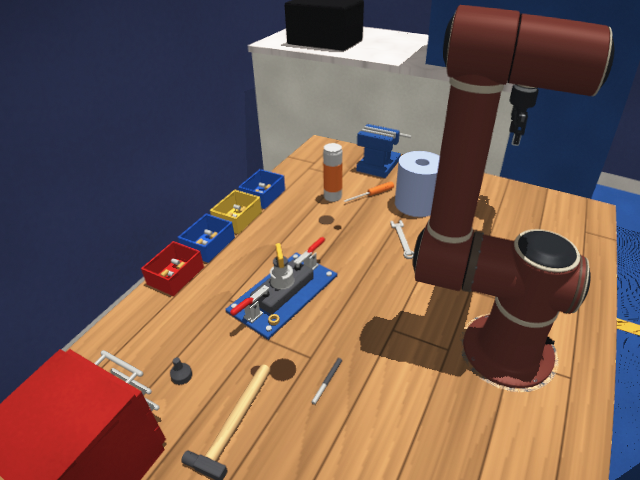

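Scene view: the wing is at about (380,222) on the boss between two red-handled clamps. Side view: the wing is at about (280,257). Next I triangulate the yellow blob.

```bash
cat > h.py <<'E'
import numpy as np, cv2
from rig import arm
def dist(p): return np.array([p["k1"],0,0,0,0.])
def ray(p,uv):
    n=cv2.undistortPoints(np.array([[uv]],float),np.array(p["K"]),dist(p))[0,0]
    R=np.array(p["R"]); d=R.T@np.array([*n,1]); return -R.T@np.array(p["t"]), d/np.linalg.norm(d)
def tri(rays):
    A=np.zeros((3,3));b=np.zeros(3)
    for o,d in rays:
        M=np.eye(3)-np.outer(d,d); A+=M; b+=M@o
    X=np.linalg.solve(A,b); return X,[np.linalg.norm(np.cross(X-o,d)) for o,d in rays]
def proj(p,X):
    return cv2.projectPoints(np.array(X,float).reshape(-1,1,3),cv2.Rodrigues(np.array(p["R"]))[0],np.array(p["t"],float),np.array(p["K"]),dist(p))[0][:,0]
def yellow(p,near,win):
    h=cv2.cvtColor(p["frame"],cv2.COLOR_BGR2HSV)
    m=cv2.inRange(h,(20,150,90),(34,255,255))
    w=np.zeros_like(m); u,v=map(int,near); w[max(v-win,0):v+win,max(u-win,0):u+win]=255; m&=w
    n,l,s,c=cv2.connectedComponentsWithStats(m); i=1+np.argmax(s[1:,4])
    return c[i],s[i],(l==i)
def plane(p,uv,z):
    o,d=ray(p,uv); return o+d*(z-o[2])/d[2]
E
python3 - <<'E'
from h import *
r=[]
ps={}
for n,near in (("scene",(380,222)),("side",(280,257))):
    p=arm.capture(n); c,s,m=yellow(p,near,25); print(n,c,s); r.append(ray(p,c)); ps[n]=p
    pts=cv2.findContours(m.astype(np.uint8),0,1)[0]
    q=np.vstack(pts)[:,0]; print(cv2.convexHull(q)[:,0].tolist())
    f=p["frame"]; u,v=near; cv2.imwrite(f"pics/{n}c.png",cv2.resize(f[v-50:v+50,u-75:u+75],None,fx=5,fy=5,interpolation=2))
X,e=tri(r);print(X,e)
E
python3 -c "
import cv2,numpy as np
a=cv2.imread('pics/scenec.png');b=cv2.imread('pics/sidec.png')
cv2.imwrite('pics/both.png',cv2.resize(np.vstack([a,b]),(450,600)))"
```

```text
scene [379.22167488 221.18226601] [372 210  16  23 203]
[[386, 210], [387, 211], [387, 212], [386, 221], [379, 229], [375, 232], [373, 232], [372, 231], [372, 224], [373, 220], [375, 218], [384, 210]]
side [279.13043478 252.43478261] [276 243   7  21  92]
[[279, 243], [280, 245], [281, 249], [282, 254], [282, 262], [279, 263], [278, 261], [276, 247], [276, 244], [277, 243]]
[576.60198852  69.17061397 137.29743787] [np.float64(0.7384842769635535), np.float64(0.7384842769632656)]
```

View pics/both.png

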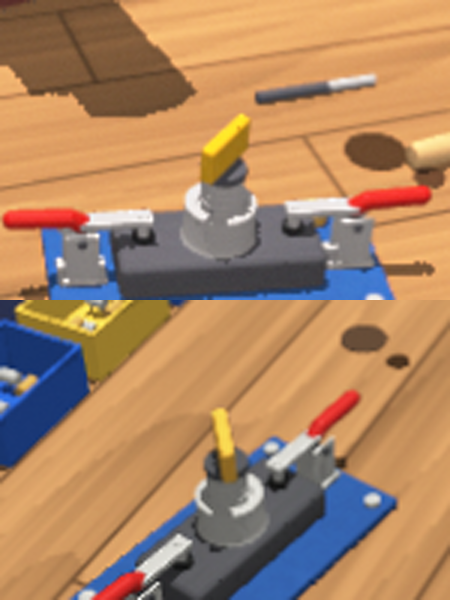

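The two rays meet within 0.7 mm, putting the wing centre at about (577, 69, 137). Its long axis points roughly 115-120° in yaw, since it is nearly edge-on to the side camera. I'll move above it at constant height; the path clears the roll and the can.

Call:
jog_arm(targets=[[[0.0218,0.0339,0,0,0,5,0.085],[0.0218,0.0339,0,0,0,5,0.085],[0.0218,0.0339,0,0,0,5,0.085],[0.0218,0.0339,0,0,0,5,0.085],[0.0218,0.0339,0,0,0,5,0.085]]])

```text
clock: 1.12
eef_pos: [250.7, -437.8, 250.3]
ee_rot: [2.968, 1.029, 0.0]
force: [0.9, -0.1, 0.2]
grip_width: 84.5
```

Call:
jog_arm(targets=[[[0.0218,0.0339,0,0,0,5,0.085],[0.0218,0.0339,0,0,0,5,0.085],[0.0218,0.0339,0,0,0,5,0.085],[0.0218,0.0339,0,0,0,5,0.085],[0.0218,0.0339,0,0,0,5,0.085]]])

```text
clock: 1.53
eef_pos: [359.8, -268.1, 250.6]
ee_rot: [2.674, 1.647, 0.001]
force: [1.2, -0.3, 0.0]
grip_width: 85.2
```

Call:
jog_arm(targets=[[[0.0218,0.0339,0,0,0,5,0.085],[0.0218,0.0339,0,0,0,5,0.085],[0.0218,0.0339,0,0,0,5,0.085],[0.0218,0.0339,0,0,0,5,0.085],[0.0218,0.0339,0,0,0,5,0.085]]])

```text
clock: 1.95
eef_pos: [468.9, -98.3, 250.8]
ee_rot: [2.253, 2.188, 0.001]
force: [0.4, -0.7, -0.3]
grip_width: 84.8
```

Call:
jog_arm(targets=[[[0.0218,0.0339,0,0,0,5,0.085],[0.0218,0.0339,0,0,0,5,0.085],[0.0218,0.0339,0,0,0,5,0.085],[0.0218,0.0339,0,0,0,5,0.085],[0,0,0,0,0,0,0.085]]])

```text
clock: 2.37
eef_pos: [557.4, 40.5, 250.1]
ee_rot: [-1.834, -2.55, -0.004]
force: [-0.8, -1.0, 1.0]
grip_width: 85.2
```

```bash
cat >> h.py <<'E'
from scipy.optimize import least_squares
def boxpts(x,y,z,yaw):
    c,s=np.cos(yaw),np.sin(yaw)
    B=np.array([(i,j,k) for i in(-30,30) for j in(-6,6) for k in(-16,16)],float)
    return B@np.array([[c,s,0],[-s,c,0],[0,0,1]])+[x,y,z]
def sil(p,par,S=8):
    q=proj(p,boxpts(*par)); m=np.zeros((480,640),np.uint8)
    cv2.fillConvexPoly(m,np.round(cv2.convexHull(q.astype(np.float32))*16).astype(np.int32),255,cv2.LINE_AA,4); return m/255.
def fitbox(pics,masks,x0,free=(0,1,2,3)):
    from scipy.optimize import minimize
    free=list(free); sc=np.array([5,5,5,.3])[free]
    def f(d):
        par=np.array(x0,float); par[free]+=d*sc
        return sum(np.abs(cv2.GaussianBlur(sil(p,par),(0,0),2)-cv2.GaussianBlur(m.astype(float),(0,0),2)).sum()/max(m.sum(),1) for p,m in zip(pics,masks))
    r=minimize(f,np.zeros(len(free)),method="Nelder-Mead",options=dict(initial_simplex=np.vstack([np.zeros(len(free)),np.eye(len(free))]),maxiter=400))
    par=np.array(x0,float); par[free]+=r.x*sc; return par,r.fun
E
python3 - <<'E'
from h import *
P=[];M=[]
for n in ("scene","side","wrist"):
    p=arm.capture(n); near=proj(p,[577,69,137])[0]; print(n,near)
    if n=="wrist": cv2.imwrite("pics/w0.png",p["frame"]); print(p["R"],p["t"])
    c,s,m=yellow(p,near,30 if n!="wrist" else 150); print(c,s); P.append(p);M.append(m)
for idx in ([0,1],[2],[0,1,2]):
  for a in (1.7,2.1):
    r=fitbox([P[i] for i in idx],[M[i] for i in idx],(577,69,137,a),(0,1,3) if idx==[2] else (0,1,2,3))
    print(idx,r[0][:3].round(1),np.degrees(r[0][3]).round(1),round(r[1],3))
s=arm.get_state();print(s["clock"],s["eef_pos"],s["qpos"])
E
```

```text
scene [378.92607012 221.24448514]
[379.44117647 221.42647059] [372 210  16  23 204]
side [278.77870137 252.59249228]
[280.06 259.12] [278 250   6  18  50]
wrist [364.25752039 206.95905222]
[[ 9.50144755e-01  3.11808429e-01  6.69262953e-04]
 [ 2.97982476e-01 -9.08642110e-01  2.92533692e-01]
 [ 9.18225913e-02 -2.77749925e-01 -9.56254982e-01]] [-539.58157884 -171.77689841  337.54770292]
[359.3147877 200.3250366] [ 339  158   42   88 1366]
[0, 1] [572.6  71.6 134.6] 125.2 2.953
[0, 1] [576.4  71.4 135.6] 125.4 2.956
[2] [573.3  69.5 137. ] 131.7 0.498
[2] [574.3  69.7 137. ] 133.3 0.496
[0, 1, 2] [572.7  69.8 133.5] 125.5 3.451
[0, 1, 2] [574.   70.6 137.5] 125.6 3.559
2.5167 [555.28160774  35.50185969 250.13775853] [-6.96831733e-02 -1.10357591e-01  1.77288905e+00 -4.69596823e-04
  1.47962036e+00 -3.85266211e-01]
```

View pics/w0.png

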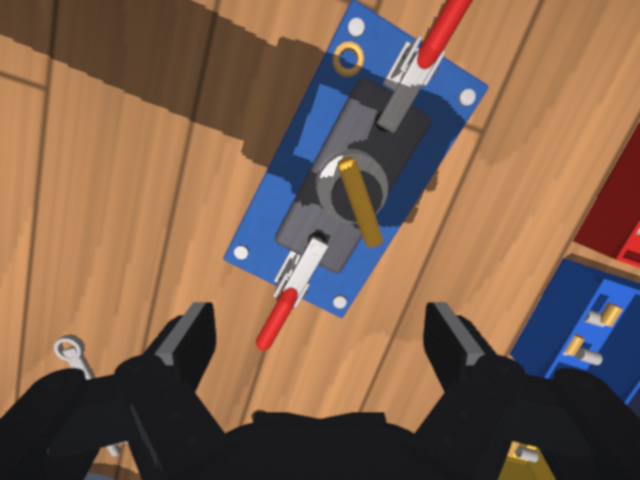

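Wrist view: the wing runs from about (347,163) to (373,243), partly in the arm's shadow, with the clamps toward the upper right and lower left. Next I tighten the mask and refit, using hand points as a check.

```bash
python3 - <<'E'
from h import *
p=arm.capture("wrist")
h=cv2.cvtColor(p["frame"],cv2.COLOR_BGR2HSV)
for uv in ((347,165),(355,190),(362,215),(370,238),(345,185),(375,200),(330,100)): print(uv,h[uv[1],uv[0]])
a,b=plane(p,(348,164),153),plane(p,(373,243),153); print(a,b,(a+b)/2,np.linalg.norm(b-a),np.degrees(np.arctan2(*(a-b)[1::-1])))
m=cv2.inRange(h,(17,150,40),(36,255,255)); w=np.zeros_like(m); w[140:260,320:400]=255; m&=w
n,l,s,c=cv2.connectedComponentsWithStats(m); i=1+np.argmax(s[1:,4]); print(s[i]); mm=(l==i)
for a in (1.7,2.0):
    r=fitbox([p],[mm],(575,69,137,a),(0,1,3)); print(r[0][:3].round(1),np.degrees(r[0][3]),r[1])
o=p["frame"].copy()
for c_,col in ((mm.astype(np.uint8),(0,255,0)),((sil(p,r[0])>.5).astype(np.uint8),(255,0,255))):
    cv2.drawContours(o,cv2.findContours(c_,0,1)[0],-1,col,1)
cv2.imwrite("pics/w1.png",cv2.resize(o[130:270,290:430],None,fx=4,fy=4,interpolation=0))
E
```

```text
(347, 165) [ 23 176 249]
(355, 190) [ 20 187 142]
(362, 215) [ 20 188 140]
(370, 238) [ 20 186 141]
(345, 185) [ 17 115  84]
(375, 200) [135  19  55]
(330, 100) [109 169 177]
[555.25098271  92.20130811 153.        ] [587.29516511  49.89722437 153.        ] [571.27307391  71.04926624 153.        ] 53.07037899058937 127.14292960589204
[ 340  156   42   89 1615]
[573.5  70.5 137. ] 131.54068424807198 0.29124816109150314
[573.2  70.7 137. ] 131.67547787468212 0.29113794691075584
```

View pics/w1.png

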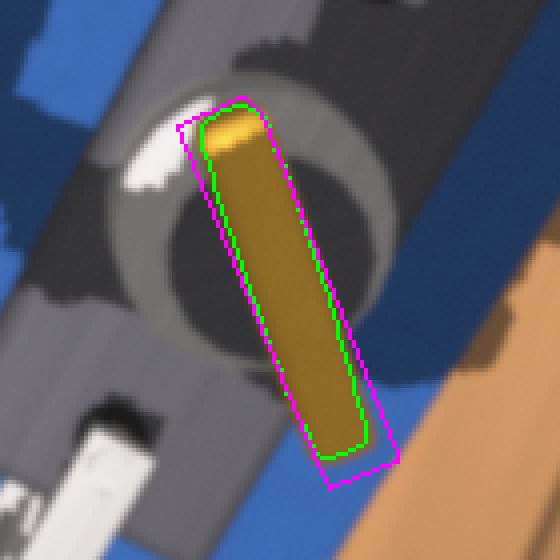

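```bash
python3 - <<'E'
from h import *
p=arm.capture("wrist")
print("boss",plane(p,(352.9,185.5),80), "ring width check",plane(p,(317,185.5),80)-plane(p,(388.5,185.5),80))
for nm,q in (("L",((290+203/4,130+150/4),(290+320/4,130+455/4))),("R",((290+267/4,130+120/4),(290+368/4,130+430/4)))):
    for z in (153,121):
        a,b=[plane(p,u,z) for u in q]; print(nm,z,a[:2].round(1),b[:2].round(1),np.degrees(np.arctan2(*(a-b)[1::-1])).round(1))
s=[cv2.imread(f"pics/{n}0.png") for n in("scene","side")]
P=[];M=[]
for n,f,near in zip(("scene","side"),s,((380,222),(280,254))):
    q=dict(arm.capture(n)); q["frame"]=f; c,st,m=yellow(q,near,25); P.append(q);M.append(m)
for x0 in ((575,69,137,2.2),(572,71,135,2.1)):
    r=fitbox(P,M,x0); print(r[0][:3].round(1),np.degrees(r[0][3]),r[1])
st=arm.get_state();print(st["clock"],st["eef_pos"],st["ee_rot"],st["force"])
E
```

```text
boss [572.24062017  72.1883604   80.        ] ring width check [-55.81984855 -18.11407431   0.        ]
L 153 [551.7  88.2] [585.5  48.1] 130.1
L 121 [554.5  85.9] [593.2  39.9] 130.1
R 153 [559.4  95.4] [591.4  54.4] 128.0
R 121 [563.3  94.1] [599.9  47.2] 128.0
[575.5  71.1 136.9] 125.7599375941819 1.286748662031122
[573.   74.2 132.8] 125.54574875686409 1.2809416710333419
2.7167 [554.98106373  34.14271852 250.48130963] [1.84785799e+00 2.54025981e+00 1.03057674e-04] [ 0.1742741  -0.71407524 -0.31317945]
```

Call:
jog_arm(targets=[[[0.0062,0.0122,0,0,0,7,0.085],[0.0062,0.0122,0,0,0,7,0.085],[0.0062,0.0122,-0.02,0,0,7,0.085],[0,0,-0.035,0,0,0,0.085],[0,0,0,0,0,0,0.085]]])

```text
clock: 3.13
eef_pos: [570.2, 71.3, 188.7]
ee_rot: [-1.349, -2.827, 0.007]
force: [-1.0, 0.3, -3.0]
grip_width: 85.3
```

Call:
jog_arm(targets=[[[0,0,0,0,0,0,0.085],[0,0,0,0,0,0,0.085],[0,0,0,0,0,0,0.085],[0,0,0,0,0,0,0.085],[0,0,0,0,0,0,0.085]]])

```text
clock: 3.55
eef_pos: [574.8, 71.6, 197.2]
ee_rot: [1.351, 2.833, 0.002]
force: [-0.4, 0.1, -0.5]
grip_width: 85.4
```

```bash
python3 - <<'E'
from h import *
st=arm.get_state();print(st["clock"],st["eef_pos"],st["ee_rot"],st["force"],st["qpos"])
p=arm.capture("wrist"); print(proj(p,[[573.5,71,153],[573.5,71,80],*boxpts(573.5,71,137,np.radians(129))]).round(0).tolist())
cv2.imwrite("pics/w2.png",p["frame"])
E
```

```text
3.55 [574.75236096  71.57179811 197.2028217 ] [1.35086347e+00 2.83337436e+00 1.92290849e-03] [-0.36064279  0.14897605 -0.45895581] [-4.56092304e-03 -1.90077226e-02  1.77543188e+00 -2.95218102e-05
  1.38223250e+00 -6.85571293e-01]
[[317.0, 280.0], [317.0, 239.0], [327.0, 304.0], [329.0, 332.0], [308.0, 304.0], [306.0, 332.0], [328.0, 209.0], [329.0, 223.0], [307.0, 209.0], [305.0, 223.0]]
```

View pics/w2.png

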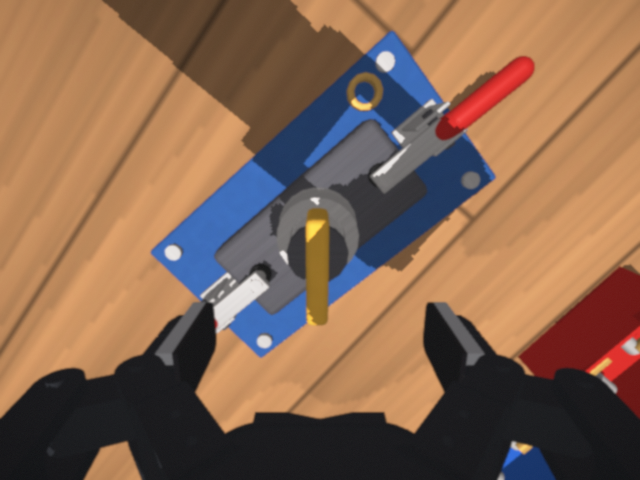

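The wing lies parallel to the jaws at column 317, as predicted, so the (573.5, 71) axis and 129° yaw hold. Descend to z≈148, leaving the tips above the collar, then squeeze.

Call:
jog_arm(targets=[[[0,0,-0.025,0,0,0,0.085],[0,0,-0.022,0,0,0,0.085],[0,0,0,0,0,0,0.06],[0,0,0,0,0,0,0.03],[0,0,0,0,0,0,0.016]]])

```text
clock: 4.02
eef_pos: [574.6, 71.9, 149.7]
ee_rot: [1.351, 2.835, 0.001]
force: [-0.3, 0.6, -0.4]
grip_width: 51.0
```

Call:
jog_arm(targets=[[[0,0,0,0,0,0,0.016],[0,0,0,0,0,0,0.016],[0,0,0,0,0,0,0.016],[0,0,0,0,0,0,0.016],[0,0,0,0,0,0,0.016]]])

```text
clock: 4.43
eef_pos: [574.2, 71.9, 148.8]
ee_rot: [1.351, 2.836, 0.0]
force: [0.5, 0.0, 0.2]
grip_width: 15.7
```

Call:
jog_arm(targets=[[[0,0,0,0,0,0,0.005],[0,0,0,0,0,0,0.005],[0,0,0,0,0,0,0.005],[0,0,0,0,0,0,0.005],[0,0,0,0,0,0,0.005]]])

```text
clock: 4.85
eef_pos: [573.5, 71.4, 148.7]
ee_rot: [-1.351, -2.835, 0.002]
force: [-4.2, -3.0, 4.0]
grip_width: 10.5
```

```bash
python3 - <<'E'
from h import *
st=arm.get_state();print({k:np.round(st[k],3) for k in("clock","eef_pos","ee_rot","force","moment","grip_width","qpos")})
for n,near in (("scene",(379,222)),("side",(280,255))):
    p=arm.capture(n); c,s,m=yellow(p,near,25); print(n,c,s)
E
```

```text
{'clock': np.float64(4.85), 'eef_pos': array([573.528,  71.383, 148.672]), 'ee_rot': array([-1.351e+00, -2.835e+00,  2.000e-03]), 'force': array([-4.199, -2.976,  4.002]), 'moment': array([-0.456,  0.649,  0.036]), 'grip_width': np.float64(10.452), 'qpos': array([-4.000e-03,  2.700e-02,  1.814e+00, -1.000e-03,  1.302e+00,
       -6.860e-01])}
scene [375.61052632 224.93684211] [372 216  10  17  95]
side [279.64615385 256.36923077] [277 245   6  23  65]
```

Gripped: side force is only about 5 N, so the axis is right within about 1 mm. Next I ease to a loose fit so the screw is free to drop, nudge the centring, and take a baseline from the wrist camera, in which the wing stays fixed as we turn.

Call:
jog_arm(targets=[[[-0.0004,-0.0003,0,0,0,0,0.0135],[0,0,0,0,0,0,0.0135],[0,0,0,0,0,0,0.0135],[0,0,0,0,0,0,0.0135],[0,0,0,0,0,0,0.0135]]])

```text
clock: 5.37
eef_pos: [573.6, 71.7, 148.2]
ee_rot: [1.351, 2.836, 0.0]
force: [-0.6, 0.5, 0.6]
grip_width: 13.9
```

```bash
cat > chk.py <<'E'
from h import *
import sys
def chk(save=None):
    st=arm.get_state(); a=np.array(st["ee_rot"]); phi=np.degrees(2*np.arctan2(a[1],a[0]))%360
    p=arm.capture("wrist"); h=cv2.cvtColor(p["frame"],cv2.COLOR_BGR2HSV)
    m=cv2.inRange(h,(17,150,40),(36,255,255)); m[:, :270]=0; m[:,370:]=0; m[:120]=0;m[400:]=0
    n,l,s,c=cv2.connectedComponentsWithStats(m); i=1+np.argmax(s[1:,4])
    col=(l==i)[:,305:330].sum(1); r=np.where((l==i).sum(1)>8)[0]
    print("t%.2f phi %.1f q6 %.1f pos %s F %s Mz %.2f w %.1f | wing bbox %s rows %d-%d c %s"%(st["clock"],phi,np.degrees(st["qpos"][5]),np.round(st["eef_pos"],1),np.round(st["force"],1),st["moment"][2],st["grip_width"],s[i],r.min(),r.max(),c[i].round(1)))
    if save: cv2.imwrite(save,p["frame"])
chk(sys.argv[1] if len(sys.argv)>1 else None)
E
python3 chk.py pics/w3.png
```

```text
t5.37 phi 129.1 q6 -39.3 pos [573.6  71.7 148.2] F [-0.6  0.5  0.6] Mz 0.03 w 13.9 | wing bbox [ 303  234   32  154 4447] rows 234-387 c [318.1 310. ]
```

View pics/w3.png

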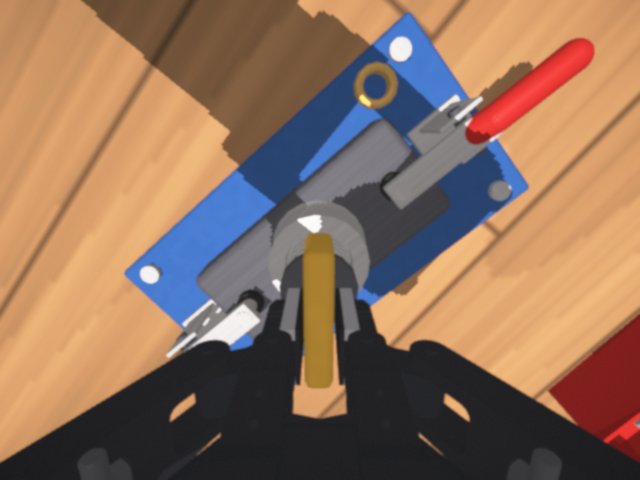

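View: the wing sits between the loose pads, rows 234–387, with the collar below the tips. Now turning backward in 10° steps with a check after each.

Call:
jog_arm(targets=[[[0,0,0,0,0,3,0.0135],[0,0,0,0,0,3,0.0135],[0,0,0,0,0,2,0.0135],[0,0,0,0,0,2,0.0135],[0,0,0,0,0,0,0.0135]]])

```text
clock: 5.83
eef_pos: [573.4, 71.7, 148.3]
ee_rot: [-1.098, -2.943, -0.0]
force: [-0.9, 0.5, 1.4]
grip_width: 13.5
```

```bash
python3 chk.py
```

```text
t5.83 phi 139.1 q6 -49.3 pos [573.4  71.7 148.3] F [-0.9  0.5  1.4] Mz -0.01 w 13.5 | wing bbox [ 301  234   40  155 4522] rows 235-387 c [320.2 311.1]
```

Call:
jog_arm(targets=[[[0,0,0,0,0,3,0.0135],[0,0,0,0,0,3,0.0135],[0,0,0,0,0,2,0.0135],[0,0,0,0,0,2,0.0135],[0,0,0,0,0,0,0.0135]]])

```text
clock: 6.3
eef_pos: [573.6, 71.8, 148.5]
ee_rot: [-0.839, -3.028, -0.001]
force: [0.0, 1.0, 1.3]
grip_width: 13.5
```

```bash
python3 chk.py
```

```text
t6.30 phi 149.0 q6 -59.3 pos [573.6  71.8 148.5] F [0.  1.  1.3] Mz -0.09 w 13.5 | wing bbox [ 301  234   40  155 4532] rows 234-387 c [320.3 310.9]
```

Call:
jog_arm(targets=[[[0,0,0,0,0,3,0.0135],[0,0,0,0,0,3,0.0135],[0,0,0,0,0,2,0.0135],[0,0,0,0,0,2,0.0135],[0,0,0,0,0,0,0.0135]]])

```text
clock: 6.77
eef_pos: [573.7, 72.0, 148.6]
ee_rot: [0.572, 3.089, 0.002]
force: [-0.5, 1.4, 1.2]
grip_width: 13.8
```

```bash
python3 chk.py
```

```text
t6.77 phi 159.0 q6 -69.3 pos [573.7  72.  148.6] F [-0.5  1.4  1.2] Mz -0.12 w 13.8 | wing bbox [ 301  234   40  154 4525] rows 234-387 c [320.4 310.8]
```

Call:
jog_arm(targets=[[[0,0,0,0,0,3,0.0135],[0,0,0,0,0,3,0.0135],[0,0,0,0,0,2,0.0135],[0,0,0,0,0,2,0.0135],[0,0,0,0,0,0,0.0135]]])

```text
clock: 7.23
eef_pos: [573.8, 72.1, 148.8]
ee_rot: [0.301, 3.126, 0.002]
force: [-0.5, 3.6, 2.3]
grip_width: 13.0
```

```bash
python3 chk.py
```

```text
t7.23 phi 169.0 q6 -79.3 pos [573.8  72.1 148.8] F [-0.5  3.6  2.3] Mz -0.05 w 13.0 | wing bbox [ 301  234   41  154 4528] rows 234-387 c [320.6 310.8]
```

Call:
jog_arm(targets=[[[0,0,0,0,0,3,0.0135],[0,0,0,0,0,3,0.0135],[0,0,0,0,0,2,0.0135],[0,0,0,0,0,2,0.0135],[0,0,0,0,0,0,0.0135]]])

```text
clock: 7.7
eef_pos: [573.4, 72.1, 147.7]
ee_rot: [-0.027, -3.141, -0.002]
force: [0.7, 4.8, -0.9]
grip_width: 13.5
```

```bash
python3 chk.py
```

```text
t7.70 phi 179.0 q6 -89.3 pos [573.4  72.1 147.7] F [ 0.7  4.8 -0.9] Mz -0.06 w 13.5 | wing bbox [ 305  231   35  148 4109] rows 231-378 c [321.2 304.5]
```

Call:
jog_arm(targets=[[[0,0,0,0,0,3,0.0135],[0,0,0,0,0,3,0.0135],[0,0,0,0,0,2,0.0135],[0,0,0,0,0,2,0.0135],[0,0,0,0,0,0,0.0135]]])

```text
clock: 8.17
eef_pos: [573.5, 72.4, 147.9]
ee_rot: [-0.247, 3.132, 0.003]
force: [1.7, 5.4, -1.6]
grip_width: 13.5
```

```bash
python3 chk.py
```

```text
t8.17 phi 189.0 q6 -99.3 pos [573.5  72.4 147.9] F [ 1.7  5.4 -1.6] Mz -0.10 w 13.5 | wing bbox [ 303  231   38  148 4116] rows 231-378 c [321.  304.6]
```

The drop shows between φ=169° and 179° (wing rows 387→378, Fz step). Allowing ~4° of lag, the thread start is at wing angle ≈170°. So the finish is φ ≈ 170°−360° = −190°, which is 379° clockwise of the present jaw angle. First I lower the tool 7 mm and centre it +0.7 mm in y, then start forward, loose and following down.

Call:
jog_arm(targets=[[[0,0.0007,-0.0035,0,0,0,0.0135],[0,0,-0.0035,0,0,0,0.0135],[0,0,0,0,0,0,0.0135],[0,0,0,0,0,0,0.0135],[0,0,0,0,0,0,0.0135]]])

```text
clock: 8.63
eef_pos: [573.8, 72.5, 141.2]
ee_rot: [-0.247, 3.131, 0.001]
force: [1.0, 5.3, 0.6]
grip_width: 13.2
```

```bash
python3 chk.py
```

```text
t8.63 phi 189.0 q6 -99.2 pos [573.8  72.5 141.2] F [1.  5.3 0.6] Mz -0.05 w 13.2 | wing bbox [ 302  234   39  155 4504] rows 235-387 c [320.9 311.2]
```

Call:
jog_arm(targets=[[[0,0,0,0,0,-3,0.0135],[0,0,0,0,0,-4,0.0135],[0,0,0,0,0,-4,0.0135],[0,0,0,0,0,-4,0.0135],[0,0,0,0,0,-4,0.0135]]])

```text
clock: 9.1
eef_pos: [572.9, 72.5, 140.9]
ee_rot: [-0.278, -3.127, -0.0]
force: [-1.6, 4.4, 1.0]
grip_width: 13.5
```

```bash
python3 chk.py pics/w4.png
```

```text
t9.10 phi 169.9 q6 -80.0 pos [572.9  72.5 140.9] F [-1.6  4.4  1. ] Mz 0.06 w 13.5 | wing bbox [ 299  236   40  155 4501] rows 237-389 c [318.5 312.9]
```

View pics/w4.png

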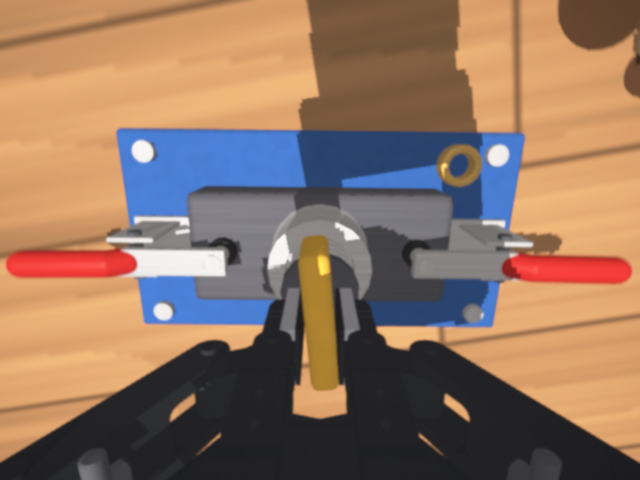

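Rows are 387 again after lowering 7 mm, so it dropped ≈7.6 mm, matching the 8 mm expected. View: wing between the pads, nut and clamps undisturbed. Now forward from φ≈170°: 196° to start, following down.

Call:
jog_arm(targets=[[[0,0,-0.0001,0,0,-5.6,0.0135],[0,0,-0.0001,0,0,-5.6,0.0135],[0,0,-0.0001,0,0,-5.6,0.0135],[0,0,-0.0001,0,0,-5.6,0.0135],[0,0,-0.0002,0,0,-5.6,0.0135]]])

```text
clock: 9.57
eef_pos: [572.9, 72.3, 140.3]
ee_rot: [-1.026, -2.967, 0.001]
force: [-1.8, 4.5, 2.1]
grip_width: 13.4
```

Call:
jog_arm(targets=[[[0,0,-0.0001,0,0,-5.6,0.0135],[0,0,-0.0001,0,0,-5.6,0.0135],[0,0,-0.0001,0,0,-5.6,0.0135],[0,0,-0.0001,0,0,-5.6,0.0135],[0,0,-0.0002,0,0,-5.6,0.0135]]])

```text
clock: 9.98
eef_pos: [572.7, 72.1, 139.7]
ee_rot: [-1.714, -2.631, 0.003]
force: [-2.9, 4.4, 1.9]
grip_width: 13.2
```

```bash
python3 chk.py
```

```text
t9.98 phi 113.8 q6 -24.0 pos [572.7  72.1 139.7] F [-2.9  4.4  1.9] Mz 0.09 w 13.2 | wing bbox [ 298  236   41  154 4447] rows 236-389 c [318.3 311.9]
```

Call:
jog_arm(targets=[[[0,0,-0.0001,0,0,-5.6,0.0135],[0,0,-0.0001,0,0,-5.6,0.0135],[0,0,-0.0001,0,0,-5.6,0.0135],[0,0,-0.0001,0,0,-5.6,0.0135],[0,0,-0.0002,0,0,-5.6,0.0135]]])

```text
clock: 10.45
eef_pos: [572.5, 71.4, 139.0]
ee_rot: [-2.298, -2.141, 0.006]
force: [-4.1, 2.1, 2.7]
grip_width: 13.5
```

```bash
python3 chk.py
```

```text
t10.45 phi 85.9 q6 3.9 pos [572.5  71.4 139. ] F [-4.1  2.1  2.7] Mz 0.07 w 13.5 | wing bbox [ 297  235   42  154 4457] rows 235-387 c [318.  310.5]
```

Call:
jog_arm(targets=[[[-0.0005,0,-0.0001,0,0,-5.6,0.0135],[0,0,-0.0001,0,0,-5.6,0.0135],[0,0,-0.0001,0,0,-5.6,0.0135],[0,0,-0.0001,0,0,-5.6,0.0135],[0,0,-0.0002,0,0,-5.6,0.0135]]])

```text
clock: 10.92
eef_pos: [572.0, 71.6, 138.3]
ee_rot: [-2.747, -1.524, 0.006]
force: [-3.9, 1.6, 2.7]
grip_width: 13.4
```

Call:
jog_arm(targets=[[[0,0,-0.0001,0,0,-5.6,0.0135],[0,0,-0.0001,0,0,-5.6,0.0135],[0,0,-0.0001,0,0,-5.6,0.0135],[0,0,-0.0001,0,0,-5.6,0.0135],[0,0,-0.0002,0,0,-5.6,0.0135]]])

```text
clock: 11.33
eef_pos: [571.5, 71.9, 137.5]
ee_rot: [-3.034, -0.814, 0.007]
force: [-5.5, 2.3, 3.9]
grip_width: 13.5
```

```bash
python3 chk.py
```

```text
t11.33 phi 30.0 q6 59.8 pos [571.5  71.9 137.5] F [-5.5  2.3  3.9] Mz 0.17 w 13.5 | wing bbox [ 297  235   42  154 4509] rows 235-388 c [317.9 311.7]
```

Call:
jog_arm(targets=[[[0,0,-0.0001,0,0,-5.6,0.0135],[0,0,-0.0001,0,0,-5.6,0.0135],[0,0,-0.0001,0,0,-5.6,0.0135],[0,0,-0.0001,0,0,-5.6,0.0135],[0,0,-0.0002,0,0,-5.6,0.0135]]])

```text
clock: 11.8
eef_pos: [571.4, 72.4, 137.0]
ee_rot: [-3.141, -0.056, 0.007]
force: [-6.2, 4.4, 3.4]
grip_width: 13.5
```

Call:
jog_arm(targets=[[[0,0,-0.0001,0,0,-5.6,0.0135],[0,0,-0.0001,0,0,-5.6,0.0135],[0,0,-0.0001,0,0,-5.6,0.0135],[0,0,-0.0001,0,0,-5.6,0.0135],[0,0,-0.0002,0,0,-5.6,0.0135]]])

```text
clock: 12.22
eef_pos: [571.7, 72.8, 136.4]
ee_rot: [-3.061, 0.705, 0.006]
force: [-5.2, 5.3, 3.1]
grip_width: 13.8
```

```bash
python3 chk.py
```

```text
t12.22 phi 334.0 q6 115.8 pos [571.7  72.8 136.4] F [-5.2  5.3  3.1] Mz 0.09 w 13.8 | wing bbox [ 298  236   41  156 4590] rows 236-390 c [318.  313.7]
```

196° done, the screw sinking in step with the tool (rows constant). Now regrasp: open, rise 25 mm, turn back 184° above the wing, lower, close loosely.

Call:
jog_arm(targets=[[[0,0,0,0,0,0,0.085],[0,0,0,0,0,0,0.085],[0,0,0,0,0,0,0.085],[0,0,0,0,0,0,0.085],[0,0,0,0,0,0,0.085]]])

```text
clock: 12.68
eef_pos: [573.2, 71.9, 137.1]
ee_rot: [3.061, -0.704, 0.001]
force: [0.1, -0.8, -0.7]
grip_width: 73.0
```

Call:
jog_arm(targets=[[[0,0,0.0125,0,0,0,0.085],[0,0,0.0125,0,0,0,0.085],[0,0,0,0,0,7,0.085],[0,0,0,0,0,7,0.085],[0,0,0,0,0,7,0.085]]])

```text
clock: 13.1
eef_pos: [574.1, 72.2, 164.6]
ee_rot: [-3.139, 0.126, -0.005]
force: [-0.2, 0.5, 0.6]
grip_width: 84.6
```

Call:
jog_arm(targets=[[[0,0,0,0,0,7,0.085],[0,0,0,0,0,7,0.085],[0,0,0,0,0,7,0.085],[0,0,0,0,0,7,0.085],[0,0,0,0,0,7,0.085]]])

```text
clock: 13.52
eef_pos: [573.9, 72.2, 164.2]
ee_rot: [3.031, 0.824, 0.004]
force: [-0.2, 0.5, -0.1]
grip_width: 85.1
```

Call:
jog_arm(targets=[[[0,0,0,0,0,7,0.085],[0,0,0,0,0,7,0.085],[0,0,0,0,0,7,0.085],[0,0,0,0,0,7,0.085],[0,0,0,0,0,7,0.085]]])

```text
clock: 13.93
eef_pos: [573.9, 72.2, 164.2]
ee_rot: [2.642, 1.697, 0.003]
force: [-0.7, -0.0, -1.0]
grip_width: 84.9
```

Call:
jog_arm(targets=[[[0,0,0,0,0,7,0.085],[0,0,0,0,0,7,0.085],[0,0,0,0,0,7,0.085],[0,0,0,0,0,7,0.085],[0,0,0,0,0,7,0.085]]])

```text
clock: 14.35
eef_pos: [573.8, 72.2, 164.2]
ee_rot: [2.009, 2.412, 0.002]
force: [0.7, 0.5, -0.3]
grip_width: 85.4
```

Call:
jog_arm(targets=[[[0,0,0,0,0,7,0.085],[0,0,0,0,0,7,0.085],[0,0,0,0,0,7,0.085],[0,0,0,0,0,7,0.085],[0,0,0,0,0,7,0.085]]])

```text
clock: 14.77
eef_pos: [573.9, 72.2, 164.2]
ee_rot: [1.191, 2.905, 0.001]
force: [-0.7, -1.0, 0.5]
grip_width: 85.1
```

Call:
jog_arm(targets=[[[0,0,0,0,0,7,0.085],[0,0,0,0,0,7,0.085],[0,0,0,0,0,7,0.085],[0,0,0,0,0,2,0.085],[0,0,0,0,0,0,0.085]]])

```text
clock: 15.18
eef_pos: [573.9, 72.2, 164.1]
ee_rot: [0.596, 3.082, 0.001]
force: [-0.2, -0.4, 0.0]
grip_width: 85.3
```

```bash
python3 chk.py pics/w5.png
```

```text
t15.18 phi 158.1 q6 -68.3 pos [573.9  72.2 164.1] F [-0.2 -0.4  0. ] Mz 0.02 w 85.3 | wing bbox [ 306  219   29  131 3123] rows 220-349 c [319.1 283.7]
```

View pics/w5.png

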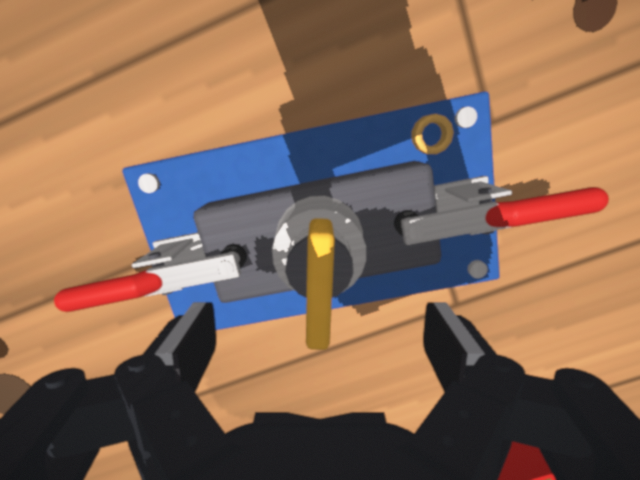

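The wing is aligned with the open jaws (cols 306–335), not disturbed. Lower, close loosely, and turn on 168° (6 × 28°).

Call:
jog_arm(targets=[[[-0.001,0,-0.0135,0,0,0,0.085],[0,0,-0.013,0,0,0,0.085],[0,0,0,0,0,0,0.06],[0,0,0,0,0,0,0.03],[0,0,0,0,0,0,0.0135]]])

```text
clock: 15.65
eef_pos: [571.7, 72.3, 134.9]
ee_rot: [-0.598, -3.083, 0.0]
force: [0.5, 0.1, 1.7]
grip_width: 51.5
```

Call:
jog_arm(targets=[[[0,0,0,0,0,0,0.0135],[0,0,0,0,0,0,0.0135],[0,0,0,0,0,0,0.0135],[0,0,0,0,0,0,0.0135],[0,0,0,0,0,0,0.0135]]])

```text
clock: 16.07
eef_pos: [572.2, 72.3, 135.9]
ee_rot: [0.598, 3.084, 0.0]
force: [0.1, -0.7, 0.1]
grip_width: 13.4
```

```bash
python3 chk.py
```

```text
t16.07 phi 158.1 q6 -68.2 pos [572.2  72.3 135.9] F [ 0.1 -0.7  0.1] Mz 0.05 w 13.4 | wing bbox [ 305  238   34  155 4514] rows 238-392 c [320.9 314.6]
```

Call:
jog_arm(targets=[[[0,0,-0.0001,0,0,-5.6,0.0135],[0,0,-0.0001,0,0,-5.6,0.0135],[0,0,-0.0001,0,0,-5.6,0.0135],[0,0,-0.0001,0,0,-5.6,0.0135],[0,0,-0.0002,0,0,-5.6,0.0135]]])

```text
clock: 16.53
eef_pos: [572.1, 72.8, 135.2]
ee_rot: [-1.333, -2.845, -0.002]
force: [0.5, 2.2, 1.3]
grip_width: 13.4
```

Call:
jog_arm(targets=[[[0,0,-0.0001,0,0,-5.6,0.0135],[0,0,-0.0001,0,0,-5.6,0.0135],[0,0,-0.0001,0,0,-5.6,0.0135],[0,0,-0.0001,0,0,-5.6,0.0135],[0,0,-0.0002,0,0,-5.6,0.0135]]])

```text
clock: 16.95
eef_pos: [572.3, 72.9, 134.7]
ee_rot: [-1.981, -2.438, -0.002]
force: [-0.3, 1.5, 0.8]
grip_width: 13.5
```

```bash
python3 chk.py
```

```text
t16.95 phi 101.8 q6 -12.0 pos [572.3  72.9 134.7] F [-0.3  1.5  0.8] Mz 0.06 w 13.5 | wing bbox [ 298  238   41  155 4441] rows 239-391 c [318.6 314.5]
```

Call:
jog_arm(targets=[[[0,0,-0.0001,0,0,-5.6,0.0135],[0,0,-0.0001,0,0,-5.6,0.0135],[0,0,-0.0001,0,0,-5.6,0.0135],[0,0,-0.0001,0,0,-5.6,0.0135],[0,0,-0.0002,0,0,-5.6,0.0135]]])

```text
clock: 17.42
eef_pos: [572.3, 72.7, 134.0]
ee_rot: [-2.51, -1.889, -0.002]
force: [0.5, 1.5, -0.7]
grip_width: 13.8
```

Call:
jog_arm(targets=[[[0,0,-0.0001,0,0,-5.6,0.0135],[0,0,-0.0001,0,0,-5.6,0.0135],[0,0,-0.0001,0,0,-5.6,0.0135],[0,0,-0.0001,0,0,-5.6,0.0135],[0,0,-0.0002,0,0,-5.6,0.0135]]])

```text
clock: 17.83
eef_pos: [572.3, 72.6, 133.4]
ee_rot: [-2.892, -1.225, -0.002]
force: [0.0, 1.7, -0.5]
grip_width: 13.3
```

Call:
jog_arm(targets=[[[0,0,-0.0001,0,0,-5.6,0.0135],[0,0,-0.0001,0,0,-5.6,0.0135],[0,0,-0.0001,0,0,-5.6,0.0135],[0,0,-0.0001,0,0,-5.6,0.0135],[0,0,-0.0002,0,0,-5.6,0.0135]]])

```text
clock: 18.25
eef_pos: [572.3, 72.7, 132.8]
ee_rot: [-3.103, -0.489, -0.002]
force: [0.3, 1.9, -0.9]
grip_width: 13.4
```

```bash
python3 chk.py
```

```text
t18.25 phi 17.9 q6 71.9 pos [572.3  72.7 132.8] F [ 0.3  1.9 -0.9] Mz 0.09 w 13.4 | wing bbox [ 298  238   41  155 4531] rows 238-392 c [318.4 315.1]
```

Call:
jog_arm(targets=[[[0,0,-0.0001,0,0,-5.6,0.0135],[0,0,-0.0001,0,0,-5.6,0.0135],[0,0,-0.0001,0,0,-5.6,0.0135],[0,0,-0.0001,0,0,-5.6,0.0135],[0,0,-0.0002,0,0,-5.6,0.0135]]])

```text
clock: 18.72
eef_pos: [572.1, 72.7, 132.2]
ee_rot: [-3.129, 0.274, -0.0]
force: [-0.4, 1.5, 0.2]
grip_width: 13.3
```

Call:
jog_arm(targets=[[[0,0,0,0,0,0,0.0135],[0,0,0,0,0,0,0.0135],[0,0,0,0,0,0,0.0135],[0,0,0,0,0,0,0.0135],[0,0,0,0,0,0,0.0135]]])

```text
clock: 19.13
eef_pos: [572.2, 72.3, 132.1]
ee_rot: [-3.13, 0.27, -0.001]
force: [1.1, 1.4, 0.4]
grip_width: 13.4
```

```bash
python3 chk.py
```

```text
t19.13 phi 350.1 q6 99.7 pos [572.2  72.3 132.1] F [1.1 1.4 0.4] Mz -0.00 w 13.4 | wing bbox [ 300  238   36  156 4582] rows 238-393 c [317.6 315.4]
```

Call:
jog_arm(targets=[[[0,0,0,0,0,0,0.005],[0,0,0,0,0,0,0.005],[0,0,0,0,0,0,0.005],[0,0,0,0,0,0,0.005],[0,0,0,0,0,0,0.005]]])

```text
clock: 19.6
eef_pos: [572.2, 72.6, 132.2]
ee_rot: [-3.129, 0.272, -0.001]
force: [1.6, 4.9, 1.7]
grip_width: 10.3
```

```bash
python3 chk.py pics/w6.png; python3 - <<'E'
from h import *
p=arm.capture("scene"); f=p["frame"][150:310,270:550]; cv2.imwrite("pics/s6.png",cv2.resize(f,None,fx=2.8,fy=2.8,interpolation=2))
E
```

```text
t19.60 phi 350.1 q6 99.7 pos [572.2  72.6 132.2] F [1.6 4.9 1.7] Mz 0.04 w 10.3 | wing bbox [ 303  237   32  157 4479] rows 237-393 c [319.1 314.8]
```

View pics/w6.png

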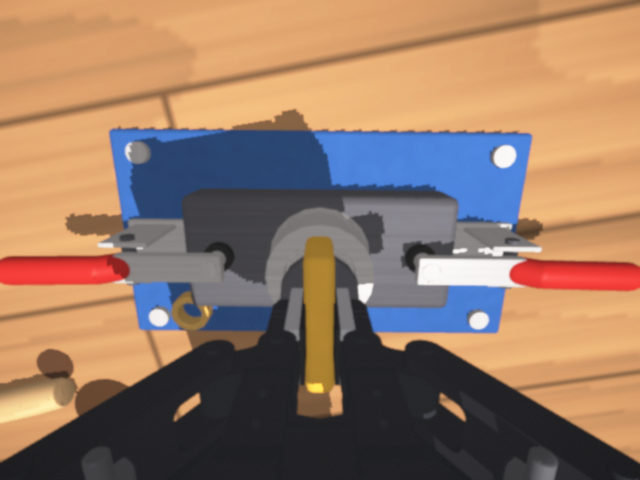

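View pics/s6.png

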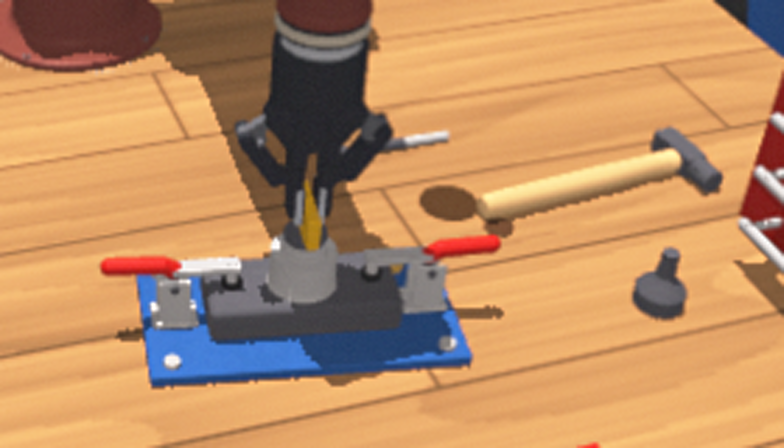

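```bash
python3 - <<'E'
from h import *
st=arm.get_state();print(st["clock"],st["eef_pos"],st["force"],st["grip_width"],np.abs(st["dq"]).max()); print(arm.job_done())
E
```

```text
19.7 [572.19825446  72.63344033 132.26159416] [1.34046956 5.01974777 1.90525893] 10.499784749497953 0.001140368607273528
the job is handed in; nothing more can be done
None
```

I started the press screw as asked and handed the job in at 19.7 s, with the wing still squeezed and held still. `job_done()` gives no verdict.

**Turning back:** I drove the wing anticlockwise with loose jaws, so the screw was free to fall. The drop came about 41° back, where the wing stood at about 170°. The wrist camera showed the wing about 7.6 mm lower, and the vertical force stepped at the same moment. I over-ran the drop by about 10–20° before stopping.

**Turning forward:** I then screwed it 360° clockwise from the drop angle, with one regrasp half a turn round. The screw sank about 8 mm.

**Last checks:**
- **Final angle:** the jaws read 350.1°, against a target of 350° (one turn on from 170°).
- **Grip:** the opening read 10.5 mm, although the wing is 12 mm thick. It read the same on the first squeeze, so I put it down to how the gripper measures.
- **Forces:** about 5 N to the side, and the arm was still.
- **Surroundings:** the nut, clamps, hammer and ball joint looked undisturbed in the last pictures. I did not look again at the spray can, roll, spanner, screwdriver or drill bit.

The drop angle is only known to about ±5°, because I checked every 10°. The full turn carries the same uncertainty.

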